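# Offer a round blank up to the fence of a ramped shooting board

## Robot

A 6-joint arm with a two-finger parallel gripper is mounted at the origin on the work surface. World frame = base frame: x ahead of the robot, y to its left, z up, the work surface at z = 0. Lengths are in mm, angles in rad, forces in N, time in s.
With the tool pointing down it reaches from about 325 to 900 mm from the base axis. Payload 6.1 kg.
Tool frame: the origin (TCP) lies on the centre line of the jaws, within the pads' length; the fingertips stand 11 mm ahead of it and the grasp point (between the pads) lies 8 mm behind it; x points along the fingers, z is the direction in which the jaws open and shut, and the axes are right-handed (so a half turn about x gives the same grasp; the last joint's range is limited). The gripper opens to 85 mm and grips with 20 to 120 N. Pads are 22 mm wide; open, the fingers measure 114 mm over their backs; the gripper's body (76 mm by 85 mm) begins 54 mm behind the grasp point. The pads swing forward as they close: fully open they stand 13 mm farther back than shut.
Start: joints at [1.137, 0.22, 1.526, -0, 1.395, -0.126], TCP at [189.35, 595.619, 242.3] pointing down, gripper open.
Joint ranges: [-2.98, 2.98], [-0.91, 2.08], [0.09, 2.57], [-1.24, 4.39], [0.2, 2.65], [-2.68, 2.68]. Speed limits (rad/s): [2.57, 2.57, 3.01, 3.14, 3.14, 3.14].

## Interface

Orientations are given as a 3x3 rotation matrix whose columns are the frame's x, y, z axes.
In Python, from workcell import env gives the robot as it stands. The module is installed in compiled form; this text tells all that it offers.
- The arm moves only by the tool carry_out, never from a script. Its argument "targets" is a list of rows, each a list of 6 numbers: the shift along the tool's x, y, z in m, then the turn, a rotation vector about the tool's x, y, z in units of 8 degrees (1.0 is 8 degrees). A call has 1 to 20 rows; each row shifts and turns the commanded pose from where the row before left it, along the tool's axes as they then stand; what a row does not reach is not made up. A row lasts 1/8 s, in which the tool goes at most 62.5 mm and 10.7 degrees, less where a joint would pass 70% of its speed; a pose out of reach is approached as far as the arm can. A call is refused whole if a number of a shift passes 0.0625 or a number of a turn 1, either way. A call with a gripper value outside its range is refused whole. "jaw" is the opening, from -1 (shut) to 1 (fully open), set as the call begins (left out, the last holds). The fingers move at their own pace and stop on an object; the grip force is fixed at half the most. Time passes only in rows, so rows that do not move let the fingers close. It gives the time, the measured TCP pose, the force and the opening at its end, in the units of the state.
- env.observe(): the state, without advancing time (a new reading comes with each control period).
- env.capture(name): name is "scene" or "top"; returns a dict with "image" (400x640x3 uint8, red, green, blue), "z_map" (400x640 float32, mm along the optical axis (not along the pixel's ray), 0 where there is no reading), "camera_matrix" (3x3 intrinsics, pixels), "k1" (the pictures are not rectified: a ray, as slopes to the right and down, at radius r is drawn at 1 + k1 r^2 times it, then the intrinsics apply), "pose" (4x4, takes a point from camera to world coordinates). Camera axes: x right, y down, z forward; pixel columns grow to the right and rows downward; lengths in mm; the calibration is good to about 2 mm. A picture is of the moment at which its call begins.
- env.sign_off(): hands the job in, once; it reports no verdict.
The state is a dict: "clock": time; "joint_positions": joint angles; "qvel": joint speeds; "tau": joint torques, N m; "eef_pos": TCP position; "tool_rot": TCP orientation; "contact_force": force on the tool from outside, world axes, zero at the start; "ft_torque": the same for the moment, N m; "gripper_width": finger opening in mm.
Only numpy, scipy, OpenCV 4.12 (cv2) and the standard library are available. Lean on these libraries where they do the work, as an engineer would, in place of code of your own. Each camera call takes 0.05 s, during which the arm holds its last target. There are 200 camera calls.

## Task

Get the round dark blank ready for trimming on the shooting board: pushing only with the fingertips, slide it endways until its end stands about 8 mm out over the plane's track, past the edge of the sloping bed, and roll it up the slope until it lies against the fence along its whole length. Keep the fingers behind it on the slope so that it never runs away or rolls back, do not lift it or take it between the fingers, and leave the other things on the bench where they are. The program finishes while the fingers are still holding the blank against the fence.

Things in the scene. Friction and masses are not known exactly. Their poses are not given: they have to be found in the camera images.
- board: the shooting board's level plywood base, 12 mm thick, lying on the bench (fixed). Origin on the bench under the bed's middle line; x level, towards the fence, y to the left looking that way. It reaches from x = -250 to 210 mm and y = -185 to 130 mm. The bed's toe is at x = -90 mm. The plane's track is the white strip along its right side, y = -104 to -182 mm, level with the base
- bed: the sloping plywood bed on the base (fixed), 200 mm wide, 240 mm long from its low edge (toe) to the fence, rising 8 degrees. Origin: middle of the toe's top edge, which is a 3 mm step above the base. x runs up the slope along the surface, y across to the left looking up, z square to the surface. Its edge over the plane's track is at y = -100 mm
- fence: the fence, a hardwood bar across the top of the bed, square to it: 200 mm long, 34 mm thick, 36 mm high above the bed (fixed). Origin: middle of the lower edge of its face, at x = 240 mm of the bed; axes as the bed's. A blank that lies against it has its axis 24 mm from the face
- blank: the loose round blank, a plain dark wooden cylinder 48 mm in diameter and 190 mm long, about 0.28 kg. Origin at its centre; x along its axis, towards the plane's track. It starts on the base in front of the toe, within 0.15 rad of parallel to it, its end 10 to 32 mm short of the line of the bed's edge. It rolls easily on the level and runs back down the slope if left alone
- blank_center (a point): centre of the blank, on its axis; x along the axis towards the plane's track, y and z turn with it as it rolls
- blank_track_end (a point): centre of the blank's end face on the side of the plane's track (95 mm from its centre); this end is to stand about 8 mm past the bed's edge, i.e. at y = -108 mm of the bed
- blank_other_end (a point): centre of the blank's other end face (95 mm from its centre)
- plane: block plane, 165 mm long, 52 mm high, lying on its side in the track beside the place where the blank starts, its sole towards the blank about 30 mm outside the line of the bed's edge. Origin: underside. Leave alone
- square: try square with wooden stock, lying flat on the bench behind the fence (blade 110 mm, 18 mm high). Origin: underside. Leave alone
- rolling_pin: finished light rolling pin with two handles, 54 mm in diameter, 400 mm long, lying on the bench beyond the plane's track. Origin: under its middle. Leave alone
- mallet: wooden mallet, 90 mm high, 300 mm long, lying on the bench. Origin: underside. Leave alone
- glue: glue bottle, 66 mm in diameter, 170 mm high, standing behind the fence. Origin: underside. Leave alone
- sander: yellow and black random-orbit sander, 125 mm pad, 140 mm high. Origin: under its pad. Leave alone
- spray: white spray bottle with yellow head, 88 mm in diameter, 245 mm high. Origin: underside. Leave alone
Things that resemble listed ones, but are neither listed nor needed, are in the scene too. What is shaped like the blank but green is not meant.

How it is judged:
By the outcome, as a careful person would: the job done as asked, in the order asked, and still so for the second after the job is handed in, while the arm keeps its last pose, push and grip.
It also fails if it takes over 72 s, if anything falls off the work surface, if the arm or the gripper's body presses on something with over 40 N, if the wrist force passes 120 N, or if a joint passes its speed limit or range.

## Working session

There is one attempt and no reset: what is moved stays moved. The work goes in short steps, Python scripts to look and compute and a tool call to move; the robot and the scene stay as the last step left them, time stands still between calls to the robot, and variables do not carry over. Pictures are saved under pics/ and viewed, about 8 in all and at most 12, crops included, and the job is handed in when it is done.

Besides the shell and the picture viewer there is one more tool, called in YAML: its name, and indented under it one key for each argument. carry_out: Moves the arm, as the interface text tells. Its arguments: {"type":"object","properties":{"targets":{"type":"array"},"jaw":{"type":"number"}},"required":["targets"]}

```bash
mkdir -p pics; cat > h.py <<'E'
import numpy as np, cv2
from workcell import env
def cap(n,f=None):
    c=env.capture(n)
    if f: cv2.imwrite('pics/'+f,c['image'][:,:,::-1])
    return c
def pts(c):
    """world point per pixel from z_map"""
    K=c['camera_matrix'];h,w=c['z_map'].shape
    u,v=np.meshgrid(np.arange(w),np.arange(h))
    d=np.stack([(u-K[0,2])/K[0,0],(v-K[1,2])/K[1,1]],-1)
    s=d.copy()
    for _ in range(6): s=d/(1+c['k1']*(s**2).sum(-1,keepdims=True))
    P=np.concatenate([s,np.ones((h,w,1))],-1)*c['z_map'][...,None]
    T=c['pose'];W=P@T[:3,:3].T+T[:3,3]
    W[c['z_map']==0]=np.nan
    return W
E
python3 - <<'E'
from h import *
a=cap('scene');b=cap('top')
im=np.vstack([a['image'],b['image']])[:,:,::-1]
cv2.imwrite('pics/a.png',a['image'][:,:,::-1]);cv2.imwrite('pics/b.png',b['image'][:,:,::-1])
for c in(a,b): print(c['pose'].round(2),c['k1'])
s=env.observe();print(s['clock'],s['tool_rot'].round(3),s['gripper_width'])
E
```

```text
[[-4.00000e-02  7.70000e-01 -6.40000e-01  1.55851e+03]
 [ 1.00000e+00  2.00000e-02 -3.00000e-02  5.07500e+01]
 [-2.00000e-02 -6.40000e-01 -7.70000e-01  1.31629e+03]
 [ 0.00000e+00  0.00000e+00  0.00000e+00  1.00000e+00]] -0.08412107645160649
[[ 0.00000e+00 -1.00000e+00  5.00000e-02  4.38660e+02]
 [-1.00000e+00 -0.00000e+00 -1.00000e-02 -3.40000e+00]
 [ 1.00000e-02 -5.00000e-02 -1.00000e+00  1.77351e+03]
 [ 0.00000e+00  0.00000e+00  0.00000e+00  1.00000e+00]] -0.14292636676646855
0.1 [[-0.001 -0.953  0.303]
 [-0.002  0.303  0.953]
 [-1.     0.    -0.002]] 85.11432726326282
```

View pics/a.png

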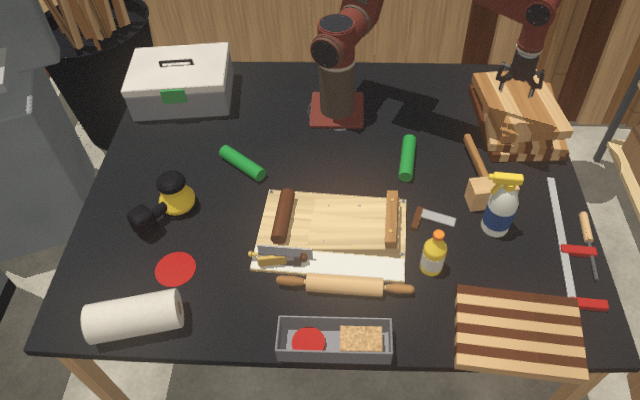

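View pics/b.png

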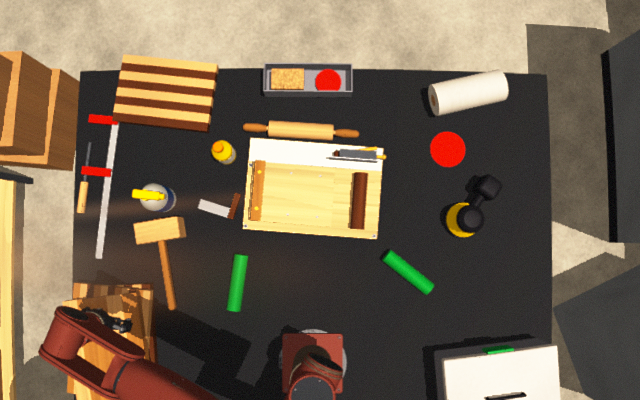

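```bash
python3 - <<'E'
from h import *
out=[]
for n in('top','scene'):
    c=cap(n);W=pts(c);im=c['image'];hsv=cv2.cvtColor(im,cv2.COLOR_RGB2HSV)
    # region near the board
    R=(W[...,2]>6)&(W[...,2]<20)&(abs(W[...,0]-480)<330)&(abs(W[...,1])<420)
    print(n)
    H,S,V=[hsv[...,i].astype(int) for i in range(3)]
    reg=(W[...,0]>300)&(W[...,0]<720)&(abs(W[...,1])<300)
    brd=reg&(V>110)&(W[...,2]>4)&(W[...,2]<70)
    k,l,st,_=cv2.connectedComponentsWithStats(brd.astype(np.uint8));i=1+np.argmax(st[1:,4]);print('board bbox',st[i])
    white=(l==i)&(S<60)&(W[...,2]<22)
    P=W[white][:,:2].astype(np.float32);r=cv2.minAreaRect(P);print('track',r,np.nanmedian(W[white][:,2]))
    # bed plane: points on wood above 15..60 mm
    dark=reg&(V<130)&(S>90)&((H<20)|(H>170))&(W[...,2]>20)&(W[...,2]<75)
    k,l2,st,ce=cv2.connectedComponentsWithStats(dark.astype(np.uint8))
    for j in np.argsort(-st[1:,4])[:4]+1:
        Q=W[l2==j];print('dark',st[j],ce[j].round(0),np.nanmedian(Q,0).round(1),np.nanpercentile(Q[:,2],[5,95]).round(1),cv2.minAreaRect(Q[:,:2].astype(np.float32)))
    wood=(l==i)&(S>60)&~dark
    z=W[...,2];
    P=W[wood]; 
    bed=P[(P[:,2]>16)&(P[:,2]<48)]
    A=np.c_[bed[:,:2],np.ones(len(bed))];m=np.ones(len(bed),bool)
    for _ in range(8):
        co=np.linalg.lstsq(A[m],bed[m,2],rcond=None)[0];m=abs(A@co-bed[:,2])<max(1.5,1.5*np.std((A@co-bed[:,2])[m]))
    print('bed plane',co,np.degrees(np.arctan(np.hypot(*co[:2]))),np.degrees(np.arctan2(co[1],co[0])),m.sum(),np.std((A@co-bed[:,2])[m]),cv2.minAreaRect(bed[m][:,:2].astype(np.float32)))
    f=P[(P[:,2]>70)];print('fence top',len(f))
    fm=reg&(z>68)&(z<105)&(abs(W[...,1])<280)
    k,l3,st,ce=cv2.connectedComponentsWithStats(fm.astype(np.uint8))
    for j in np.argsort(-st[1:,4])[:3]+1: 
        Q=W[l3==j];print('high',ce[j].round(0),st[j,4],np.nanmedian(Q[:,2]),cv2.minAreaRect(Q[:,:2].astype(np.float32)))
    if n=='top': cv2.imwrite('pics/c.png',cv2.resize(im[125:250,225:400,::-1],None,fx=4,fy=4,interpolation=2))
E
```

```text
top
board bbox [ 243  151  143   88 9698]
track ((591.0352172851562, 0.45294189453125), (456.576416015625, 288.3846130371094), 85.86454010009766) 13.394393073259266
dark [351 173  11  56 383] [355. 200.] [ 554.6 -141.2   54.5] [40.2 64.4] ((554.5808715820312, -143.88494873046875), (26.792123794555664, 186.9729461669922), 87.6930923461914)
dark [361 174   6  55 142] [364. 201.] [ 549.8 -169.8   55.2] [46.5 64. ] ((551.8953247070312, -168.83343505859375), (11.051259994506836, 181.4047088623047), 86.49016571044922)
dark [334 152   5   4  20] [336. 154.] [711.8 -77.2  47. ] [40.  56.6] ((712.7615966796875, -76.99722290039062), (10.955982208251953, 13.6931734085083), 2.7329938411712646)
dark [232 206   4   3   6] [234. 207.] [531.3 268.2  21.2] [20.8 22.1] ((531.2728271484375, 269.7916564941406), (10.419586181640625, 6.813058376312256), 89.99329376220703)
bed plane [8.60787567e-03 1.14771332e-01 2.17054358e+01] 6.5654935016533615 85.71083387247842 1375 1.0048012534316646 ((560.050537109375, 32.615020751953125), (274.7699279785156, 231.79483032226562), 86.38060760498047)
fence top 0
high [
[... 1200 characters left out ...]
 (3.5958189964294434, 16.045608520507812), 76.09286499023438)
bed plane [1.14459088e-02 1.31823585e-01 1.81186168e+01] 7.53756554881494 85.03759778738456 1426 0.847336969112322 ((572.3137817382812, 55.142974853515625), (255.69387817382812, 216.15928649902344), 85.37317657470703)
fence top 0
high [391. 218.] 640 85.79026048670346 ((586.8887939453125, 182.76625061035156), (36.496395111083984, 205.02296447753906), 85.92239379882812)
high [424. 250.] 13 88.24512703810001 ((712.853271484375, 268.4911193847656), (12.907510757446289, 2.2569472789764404), 4.651998519897461)
high [288. 247.] 2 69.55972923708657 ((698.2787475585938, -124.80130004882812), (3.2454512119293213, 0.0), -105.25192260742188)
```

View pics/c.png

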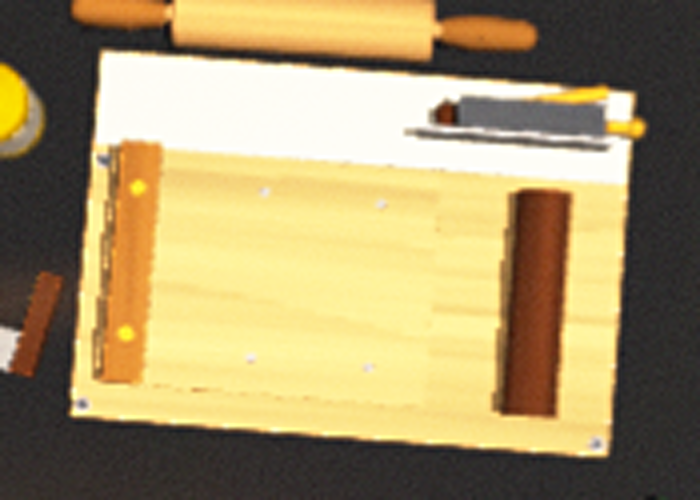

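```bash
cat >> h.py <<'E'
def ray(c,u,v,z):
    K=c['camera_matrix'];d=np.array([(u-K[0,2])/K[0,0],(v-K[1,2])/K[1,1]]);s=d.copy()
    for _ in range(8): s=d/(1+c['k1']*(s@s))
    T=c['pose'];w=T[:3,:3]@np.r_[s,1];o=T[:3,3]
    return (o+w*(z-o[2])/w[2])[:2]
E
python3 - <<'E'
from h import *
c=cap('top')
g=c['image'].astype(np.float32).sum(2)
q=lambda u,v,z:ray(c,225+(u+.5)/4-.5,125+(v+.5)/4-.5,z)
M=np.array([[210,-185],[-250,-185],[210,130],[-250,130]],float)
I=np.array([q(100,50,12),q(635,92,12),q(72,415,12),q(608,455,12)])
mc,ic=M.mean(0),I.mean(0);U,S,Vt=np.linalg.svd((M-mc).T@(I-ic));R=(U@Vt).T
t=ic-R@mc;print('R',R.round(4),np.degrees(np.arctan2(R[1,0],R[0,0])),'t',t,'res',(I-(M@R.T+t)).round(1))
print('bright fence pix: front face edge; fence ctr in board', (R.T@(np.array([586,182.5])-t)))
# blank rim edges at z=60 along top line: find brightness crossing along rows
for off in(-3,0,3):
    for r0,r1,n in((165,185,'track'),(218,236,'other')):
        col=359.5+off if n=='track' else 356.5+off
        cols=slice(int(col)-1,int(col)+2);p=g[r0:r1,cols].mean(1);d=abs(np.diff(p));k=d.argmax();w=d[max(k-1,0):k+2];e=r0+.5+(w*np.arange(k-1,k+2)).sum()/w.sum()
        X=ray(c,col,e,60 if n=='track' else 58);print(n,off,e.round(2),X.round(1),(R.T@(X-t)).round(1))
s=cap('scene');Ws=pts(s);Wt=pts(c)
for nm,W,cc in(('t',Wt,c),('s',Ws,s)):
    hsv=cv2.cvtColor(cc['image'],cv2.COLOR_RGB2HSV).astype(int)
    B=(W[...,:2]-t)@R
    m=(B[...,0]<-95)&(B[...,0]>-220)&(abs(B[...,1])<130)&(W[...,2]>30)&(W[...,2]<66)&(hsv[...,2]<150)
    for lo,hi in((-60,-20),(-20,20),(20,60),(60,100)):
        mm=m&(B[...,1]>lo)&(B[...,1]<hi)
        x,z=B[...,0][mm],W[...,2][mm]
        A=np.c_[2*x,2*z,np.ones(len(x))];k=np.linalg.lstsq(A,x*x+z*z,rcond=None)[0]
        print(nm,lo,hi,len(x),'axis x,z',k[:2].round(1),'x range',x.min().round(1),x.max().round(1),'zmax',np.percentile(z,95).round(1))
    print('y extent',B[...,1][m].min(),B[...,1][m].max())
E
```

```text
R [[ 0.0709 -0.9975]
 [ 0.9975  0.0709]] 85.93292541073956 t [573.69796461  21.39656422] res [[ 0.3  1.6]
 [-0.9 -1.2]
 [ 0.  -0.9]
 [ 0.6  0.5]]
bright fence pix: front face edge; fence ctr in board [161.57024235  -0.84491546]
track -3 171.87 [ 648.7 -145.2] [-160.9  -86.7]
other -3 228.34 [ 460.3 -135.5] [-164.5  102. ]
track 0 171.83 [ 648.9 -155.3] [-170.9  -87.6]
other 0 228.42 [ 460.1 -145.4] [-174.5  101.5]
track 3 171.83 [ 649.  -165.3] [-180.9  -88.3]
other 3 228.65 [ 459.4 -155.4] [-184.5  101.5]
t -60 -20 147 axis x,z [-175.8   44.8] x range -196.6 -154.2 zmax 63.9
t -20 20 147 axis x,z [-176.3   44.6] x range -196.7 -153.8 zmax 64.4
t 20 60 153 axis x,z [-176.9   43.4] x range -197.6 -154.7 zmax 63.9
t 60 100 152 axis x,z [-176.6   45. ] x range -196.7 -154.4 zmax 64.0
y extent -129.98908355029508 101.32591430233697
s -60 -20 159 axis x,z [-176.6   39.3] x range -200.6 -153.4 zmax 62.0
s -20 20 155 axis x,z [-176.5   39.5] x range -200.3 -153.4 zmax 62.0
s 20 60 146 axis x,z [-176.3   39.9] x range -199.6 -152.9 zmax 62.6
s 60 100 134 axis x,z [-176.4   39.8] x range -200.4 -153.8 zmax 61.9
y extent -93.85534201785133 107.74800983601902
```

carry_out:
  targets:
    - [0,-0.0144,-0.0197,0,0,0]
    - [0,-0.0288,-0.0394,0,0,0]
    - [0,-0.0288,-0.0394,0,0,0]
    - [0,-0.0288,-0.0394,0,0,0]
    - [0,-0.0288,-0.0394,0,0,0]
    - [0,-0.0288,-0.0394,0,0,0]
    - [0,-0.0288,-0.0394,0,0,0]
    - [0,-0.0288,-0.0394,0,0,0]
    - [0,-0.0288,-0.0394,0,0,0]
    - [0,-0.0288,-0.0394,0,0,0]
    - [0,-0.0288,-0.0394,0,0,0]
    - [0,-0.0288,-0.0394,0,0,0]
    - [0,-0.0288,-0.0394,0,0,0]
    - [0,-0.0288,-0.0394,0,0,0]
    - [0,-0.0288,-0.0394,0,0,0]
    - [0,-0.0288,-0.0394,0,0,0]
    - [0,-0.0144,-0.0197,0,0,0]
    - [0,0,0,-0.85,0,0]
    - [0,0,0,-0.84,0,0]
    - [0,0,0,0,0,0]
  jaw: -1

```text
clock: 2.8
eef_pos: [437.5, -144.9, 242.3]
tool_rot: [[-0.0, -0.997, 0.073], [0.0, 0.073, 0.997], [-1.0, 0.0, 0.0]]
contact_force: [0.5, 0.3, -0.1]
gripper_width: -0.0
```

carry_out:
  targets:
    - [0.04,0,0,0,0,0]
    - [0.045,0,0,0,0,0]
    - [0.045,0,0,0,0,0]
    - [0.04,0,0,0,0,0]
    - [0.025,0,0,0,0,0]
    - [0.011,0,0,0,0,0]
    - [0,0,0,0,0,0]

```text
clock: 3.68
eef_pos: [437.3, -144.6, 36.1]
tool_rot: [[-0.001, -0.997, 0.073], [0.0, 0.073, 0.997], [-1.0, 0.001, 0.0]]
contact_force: [0.3, 0.7, 0.0]
gripper_width: -0.2
```

```bash
python3 - <<'E'
from h import *
c=cap('scene');d=cap('top')
a=cv2.resize(c['image'][170:270,240:370,::-1],None,fx=5,fy=5,interpolation=2)
cv2.imwrite('pics/d.png',a)
b=cv2.resize(d['image'][130:270,310:400,::-1],None,fx=4,fy=4,interpolation=2);cv2.imwrite('pics/e.png',b)
E
```

```text
(no output)
```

View pics/d.png

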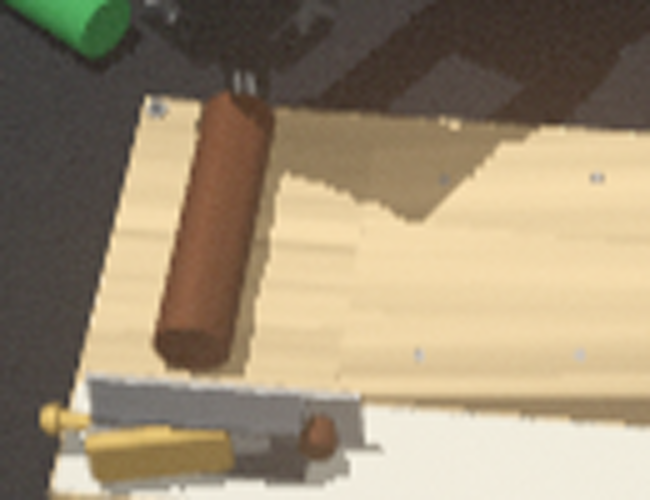

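carry_out:
  targets:
    - [0,-0.004,0,0,0,0]
    - [0,-0.004,0,0,0,0]
    - [0,-0.003,0,0,0,0]
    - [0,-0.002,0,0,0,0]
    - [0,-0.002,0,0,0,0]
    - [0,-0.002,0,0,0,0]
    - [0,-0.002,0,0,0,0]
    - [0,-0.002,0,0,0,0]
    - [0,-0.002,0,0,0,0]
    - [0,-0.002,0,0,0,0]
    - [0,-0.001,0,0,0,0]
    - [0,0,0,0,0,0]

```text
clock: 5.28
eef_pos: [463.6, -146.7, 36.4]
tool_rot: [[0.0, -0.997, 0.072], [-0.0, 0.072, 0.997], [-1.0, -0.0, -0.0]]
contact_force: [-1.1, -0.3, -1.1]
gripper_width: 0.2
```

```bash
cat >> h.py <<'E'
R=np.array([[.0715,-.9974],[.9974,.0715]]);t=np.array([573.9,22.0])
def blank(lo=-100,hi=100,zs=None,off=(-3,0,3),x0=-220,x1=-95):
    """axis fits in slices and the track-end edge (board coords)"""
    for n in('top','scene'):
        c=cap(n);W=pts(c);hsv=cv2.cvtColor(c['image'],cv2.COLOR_RGB2HSV).astype(int)
        B=(W[...,:2]-t)@R
        m=(B[...,0]<x1)&(B[...,0]>x0)&(B[...,1]<100)&(B[...,1]>-124)&(W[...,2]>28)&(hsv[...,2]<165)&(hsv[...,1]>80)&((hsv[...,0]<14)|(hsv[...,0]>170))
        k,l,st,ce=cv2.connectedComponentsWithStats(m.astype(np.uint8));i=1+st[1:,4].argmax();m=l==i
        for a in range(-90,90,30):
            mm=m&(B[...,1]>=a)&(B[...,1]<a+30);x=B[...,0][mm];z=W[...,2][mm]
            if len(x)>20: print(n,a+15,len(x),'x mid',((np.percentile(x,1)+np.percentile(x,99))/2).round(1),'w',np.ptp(x).round(1),'ztop',np.percentile(z,97).round(1))
        print(n,'bbox',st[i],'y ext',np.percentile(B[...,1][m],[0,1,99,100]).round(1))
        if n=='top':
            g=c['image'].astype(np.float32).sum(2)
            ztop=np.percentile(W[...,2][m],97)-3
            v0=st[i,1];cols=np.where(m[v0+2])[0];u=(cols.min()+cols.max())/2
            for du in off:
                q=int(round(u+du));p=g[v0-8:v0+8,q-1:q+2].mean(1);d=abs(np.diff(p));j=d.argmax();w=d[j-1:j+2];e=v0-7.5+(w*np.arange(j-1,j+2)).sum()/w.sum()
                print('track end',q,e.round(2),(R.T@(ray(c,q,e,ztop)-t)).round(1))
E
python3 -c "
from h import *
blank()"
```

```text
top -75 117 x mid -175.8 w 41.7 ztop 64.1
top -45 114 x mid -176.4 w 43.3 ztop 66.3
top -15 113 x mid -176.3 w 41.3 ztop 66.9
top 15 79 x mid -176.0 w 42.2 ztop 67.2
top 45 109 x mid -154.3 w 62.9 ztop 402.4
top 75 332 x mid -167.1 w 105.7 ztop 421.6
top bbox [342 168  42  60 996] y ext [-101.2  -98.2   99.1   99.8]
track end 358 167.46 [-138.   -52.5]
track end 361 161.48 [-144.8  -69. ]
track end 364 161.38 [-152.7  -69.9]
scene 45 449 x mid -160.3 w 73.6 ztop 396.6
scene 75 982 x mid -166.9 w 106.3 ztop 415.6
scene bbox [ 262   98   42   64 1588] y ext [30.4 34.6 99.  99.9]
```

```bash
sed -i 's/(W\[...,2\]>28)/(W[...,2]>28)\&(W[...,2]<(75 if x1<0 else 108))/; s/v0-8:v0+8/v0-5:v0+5/; s/v0-7.5/v0-4.5/' h.py
python3 -c "
from h import *
blank()"
```

```text
top -75 117 x mid -176.7 w 43.5 ztop 67.5
top -45 113 x mid -176.8 w 42.3 ztop 65.9
top -15 114 x mid -176.2 w 41.4 ztop 64.9
top 15 79 x mid -176.5 w 43.3 ztop 64.1
top bbox [352 168  16  40 468] y ext [-101.2 -100.    22.8   28.2]
track end 358 167.47 [-165.2 -101.3]
track end 361 167.69 [-175.2 -101.4]
track end 364 167.85 [-185.3 -101.6]
scene -75 123 x mid -176.9 w 45.8 ztop 62.8
scene -45 106 x mid -177.1 w 44.5 ztop 62.3
scene -15 112 x mid -177.8 w 45.1 ztop 62.9
scene 15 108 x mid -177.1 w 46.7 ztop 61.6
scene 45 97 x mid -176.3 w 44.1 ztop 63.1
scene 75 79 x mid -178.2 w 45.3 ztop 61.6
scene bbox [270 192  24  54 739] y ext [-107.6 -105.5   84.8   94. ]
```

carry_out:
  targets:
    - [0,-0.001,0,0,0,0]
    - [0,-0.002,0,0,0,0]
    - [0,-0.002,0,0,0,0]
    - [0,-0.0015,0,0,0,0]
    - [0,-0.0005,0,0,0,0]
    - [0,0,0,0,0,0]

```text
clock: 6.22
eef_pos: [470.6, -147.1, 36.3]
tool_rot: [[0.0, -0.997, 0.072], [-0.0, 0.072, 0.997], [-1.0, -0.0, -0.0]]
contact_force: [-1.7, -0.7, 1.1]
gripper_width: -0.2
```

```bash
python3 - <<'E'
from h import *
blank()
c=cap('top');cv2.imwrite('pics/f.png',cv2.resize(c['image'][130:250,240:390,::-1],None,fx=5,fy=5,interpolation=2))
E
```

```text
top -75 118 x mid -176.8 w 43.5 ztop 65.9
top -45 115 x mid -176.1 w 42.4 ztop 65.6
top -15 116 x mid -175.9 w 41.5 ztop 63.7
top 15 46 x mid -176.5 w 41.5 ztop 66.3
top bbox [352 166  16  39 463] y ext [-108.1 -106.6   15.3   18.5]
track end 358 165.47 [-164.7 -108.1]Traceback (most recent call last):
  File "<stdin>", line 2, in <module>
  File "h.py", line 40, in blank
    q=int(round(u+du));p=g[v0-5:v0+5,q-1:q+2].mean(1);d=abs(np.diff(p));j=d.argmax();w=d[j-1:j+2];e=v0-4.5+(w*np.arange(j-1,j+2)).sum()/w.sum()
                                                                                                            ~^~~~~~~~~~~~~~~~~~~
ValueError: operands could not be broadcast together with shapes (0,) (3,)
```

carry_out:
  targets:
    - [0,0.002,0,0,0,0]
    - [0,0.005,0,0,0,0]
    - [0,0.008,0,0,0,0]
    - [-0.02,0,0,0,0,0]
    - [-0.04,0,0,0,0,0]
    - [-0.04,0,0,0,0,0]
    - [0,-0.03,-0.014,0,0,0]
    - [0,-0.03,-0.014,0,0,0]
    - [0,-0.03,-0.014,0,0,0]
    - [0,-0.029,-0.013,0,0,0]

```text
clock: 7.52
eef_pos: [570.6, -210.0, 136.2]
tool_rot: [[-0.0, -0.997, 0.072], [0.0, 0.072, 0.997], [-1.0, 0.0, 0.0]]
contact_force: [-0.6, 0.6, -0.2]
gripper_width: 0.0
```

carry_out:
  targets:
    - [0,0,0,1,0,0]
    - [0,0,0,1,0,0]
    - [0,0,0,1,0,0]
    - [0,0,0,1,0,0]
    - [0,0,0,1,0,0]
    - [0,0,0,1,0,0]
    - [0,0,0,1,0,0]
    - [0,0,0,1,0,0]
    - [0,0,0,1,0,0]
    - [0,0,0,1,0,0]
    - [0,0,0,1,0,0]
    - [0,0,0,0.25,0,0]
    - [0,0,0,0,0,0.8]
    - [0,0,0,0,0,0.9]
    - [0,0,0,0,0,0.8]
    - [0,0,0,0,0,0]
  jaw: 1

```text
clock: 9.52
eef_pos: [569.4, -211.0, 135.3]
tool_rot: [[0.024, 0.069, 0.997], [0.341, 0.937, -0.073], [-0.94, 0.342, -0.001]]
contact_force: [0.2, -0.4, 0.3]
gripper_width: 85.2
```

```bash
sed -i 's/for du in off:/for du in (-2,0,2):/; s/j=d.argmax()/j=1+d[1:-1].argmax()/' h.py; python3 - <<'E'
from h import *
blank()
s=env.observe();p=s['eef_pos'];Rt=s['tool_rot']
print(p,Rt.round(3),s['joint_positions'].round(2),R.T@(p[:2]-t))
c=cap('scene');W=pts(c)
L=(W-p)@Rt   # tool coords
m=(L[...,0]>-60)&(L[...,0]<40)&(abs(L[...,1])<14)&(abs(L[...,2])<65)
Q=L[m];print(len(Q))
for a,b in((-65,-40),(40,65)):
    q=Q[(Q[:,2]>a)&(Q[:,2]<b)];print(a,len(q),np.percentile(q,[0,2,50,98,100],axis=0).round(1))
cv2.imwrite('pics/f.png',cv2.resize(c['image'][130:270,230:370,::-1],None,fx=4,fy=4,interpolation=2))
E
```

```text
top -75 117 x mid -177.0 w 43.0 ztop 65.3
top -45 109 x mid -176.5 w 42.9 ztop 65.5
top -15 115 x mid -176.0 w 43.5 ztop 65.1
top 15 119 x mid -177.1 w 43.4 ztop 67.2
top 45 116 x mid -176.2 w 42.3 ztop 67.1
top 75 78 x mid -177.3 w 44.4 ztop 64.8
top bbox [351 166  17  57 721] y ext [-107.7 -105.5   77.3   79.5]
track end 359 165.47 [-168.  -108.3]
track end 361 165.58 [-174.7 -108.5]
track end 363 165.81 [-181.5 -108.3]
scene -75 121 x mid -176.7 w 45.0 ztop 64.0
scene -45 106 x mid -175.5 w 46.4 ztop 63.5
scene -15 110 x mid -177.4 w 44.2 ztop 62.5
scene 15 109 x mid -176.6 w 44.8 ztop 64.0
scene 45 99 x mid -177.0 w 43.9 ztop 62.4
scene 75 63 x mid -176.4 w 44.8 ztop 63.1
scene bbox [269 194  25  52 726] y ext [-114.4 -111.8   75.6   82.1]
[ 569.92215092 -209.58279167  135.98564533] [[ 0.024  0.067  0.997]
 [ 0.34   0.938 -0.072]
 [-0.94   0.34  -0.   ]] [-0.64  0.38  1.57  0.3   1.39 -0.65] [-231.26509262  -12.59066293]
199
-65 99 [[-59.9 -13.4 -64.9]
 [-59.7 -10.7 -64.3]
 [-34.3   2.2 -45.1]
 [ -4.8  12.5 -40.1]
 [ -3.8  13.8 -40. ]]
40 86 [[-59.8 -10.8  40. ]
 [-59.3  -9.6  41.4]
 [-29.6   6.9  53. ]
 [ -4.1  12.6  60.6]
 [ -0.3  13.   62.3]]
```

View pics/f.png

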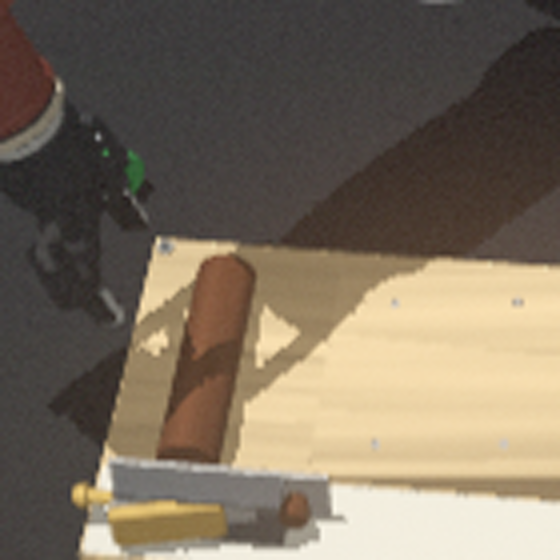

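carry_out:
  targets:
    - [0.02,-0.0075,0,0,0,0]
    - [0.04,-0.0145,0,0,0,0]
    - [0.035,-0.0125,0,0,0,0]
    - [0.015,-0.0055,0,0,0,0]
    - [0,0,0,0,0,0]
    - [0.0017,0.0047,0,0,0,0]
    - [0.0017,0.0047,0,0,0,0]
    - [0.00137,0.00376,0,0,0,0]
    - [0.00068,0.00188,0,0,0,0]
    - [0,0,0,0,0,0]

```text
clock: 10.92
eef_pos: [571.4, -193.3, 19.5]
tool_rot: [[0.025, 0.067, 0.997], [0.341, 0.937, -0.071], [-0.94, 0.342, 0.0]]
contact_force: [-0.3, -0.0, 0.7]
gripper_width: 85.2
```

```bash
python3 - <<'E'
from h import *
s=env.observe();p=s['eef_pos'];print(p,R.T@(p[:2]-t),s['contact_force'])
blank()
E
```

```text
[ 571.44563062 -193.31668646   19.47941711] [-214.93235048  -12.94715507] [-0.27105996 -0.02029379  0.7469366 ]
top -75 121 x mid -177.4 w 44.8 ztop 64.5
top -45 110 x mid -176.2 w 43.0 ztop 67.0
top -15 116 x mid -176.8 w 43.2 ztop 65.4
top 15 121 x mid -176.6 w 43.4 ztop 64.8
top 45 117 x mid -176.3 w 44.4 ztop 64.2
top 75 75 x mid -175.4 w 40.2 ztop 64.0
top bbox [351 166  17  57 729] y ext [-108.  -105.6   77.8   79.7]
track end 359 165.47 [-168.  -108.3]
track end 361 165.59 [-174.7 -108.5]
track end 363 165.77 [-181.5 -108.4]
scene -75 120 x mid -177.3 w 47.3 ztop 63.6
scene -45 108 x mid -176.1 w 46.8 ztop 62.5
scene -15 106 x mid -178.0 w 46.2 ztop 63.0
scene 15 108 x mid -177.1 w 46.5 ztop 61.9
scene 45 97 x mid -177.1 w 44.2 ztop 63.8
scene 75 59 x mid -176.6 w 43.7 ztop 61.9
scene bbox [269 194  25  52 719] y ext [-114.7 -112.    75.    78.4]
```

carry_out:
  targets:
    - [0.0005,0.0014,0,0,0,0]
    - [0.0005,0.0014,0,0,0,0]
    - [0.00034,0.00094,0,0,0,0]
    - [0.00034,0.00094,0,0,0,0]
    - [0.00034,0.00094,0,0,0,0]
    - [0.00034,0.00094,0,0,0,0]
    - [0.00034,0.00094,0,0,0,0]
    - [0.0005,0.0014,0,0,0,0]
    - [0.0005,0.0014,0,0,0,0]
    - [0.0007,0.0019,0,0,0,0]
    - [0.0007,0.0019,0,0,0,0]
    - [0.0007,0.0019,0,0,0,0]
    - [0.0007,0.0019,0,0,0,0]
    - [0.0007,0.0019,0,0,0,0]
    - [0.0007,0.0019,0,0,0,0]
    - [0.0007,0.0019,0,0,0,0]
    - [0.0005,0.0014,0,0,0,0]
    - [0.0003,0.0009,0,0,0,0]

```text
clock: 13.28
eef_pos: [573.3, -165.9, 19.3]
tool_rot: [[0.025, 0.067, 0.997], [0.341, 0.937, -0.072], [-0.94, 0.342, -0.0]]
contact_force: [1.4, -0.6, 0.5]
gripper_width: 85.3
```

```bash
python3 - <<'E'
from h import *
s=env.observe();p=s['eef_pos'];print(p,R.T@(p[:2]-t),s['contact_force'])
blank(x1=-60)
E
```

```text
[ 573.34271424 -165.88005581   19.31734126] [-187.43141359  -12.87758718] [ 1.40257926 -0.60021668  0.53383215]
top -75 120 x mid -156.1 w 45.3 ztop 64.3
top -45 120 x mid -155.3 w 46.9 ztop 64.5
top -15 116 x mid -155.4 w 42.9 ztop 66.3
top 15 122 x mid -156.0 w 45.3 ztop 66.7
top 45 121 x mid -155.4 w 46.4 ztop 64.7
top 75 75 x mid -155.0 w 40.7 ztop 66.7
top bbox [345 166  17  56 741] y ext [-108.3 -105.5   77.7   79.6]
track end 353 164.95 [-147.9 -108.5]
track end 355 165.08 [-154.6 -108.6]
track end 357 165.23 [-161.3 -108.6]
scene -75 119 x mid -155.2 w 45.0 ztop 63.6
scene -45 108 x mid -154.9 w 46.2 ztop 63.4
scene -15 100 x mid -154.1 w 43.0 ztop 62.7
scene 15 106 x mid -156.3 w 48.6 ztop 61.3
scene 45 111 x mid -154.8 w 45.7 ztop 63.4
scene 75 51 x mid -155.3 w 44.2 ztop 62.7
scene bbox [277 194  23  52 707] y ext [-113.9 -112.    76.4   82. ]
```

carry_out:
  targets:
    - [0.00034,0.00094,0,0,0,0]
    - [0.0005,0.0014,0,0,0,0]
    - [0.0007,0.0019,0,0,0,0]
    - [0.00085,0.00235,0,0,0,0]
    - [0.001,0.0028,0,0,0,0]
    - [0.001,0.0028,0,0,0,0]
    - [0.001,0.0028,0,0,0,0]
    - [0.001,0.0028,0,0,0,0]
    - [0.001,0.0028,0,0,0,0]
    - [0.001,0.0028,0,0,0,0]
    - [0.001,0.0028,0,0,0,0]
    - [0.001,0.0028,0,0,0,0]
    - [0.001,0.0028,0,0,0,0]
    - [0.001,0.0028,0,0,0,0]
    - [0.001,0.0028,0,0,0,0]
    - [0.001,0.0028,0,0,0,0]
    - [0.001,0.0028,0,0,0,0]
    - [0.001,0.0028,0,0,0,0]
    - [0.0007,0.0019,0,0,0,0]
    - [0.0005,0.0014,0,0,0,0]

```text
clock: 15.88
eef_pos: [577.1, -113.8, 19.6]
tool_rot: [[0.025, 0.067, 0.997], [0.341, 0.937, -0.072], [-0.94, 0.342, 0.0]]
contact_force: [-0.4, 0.1, -0.1]
gripper_width: 85.4
```

```bash
python3 - <<'E'
from h import *
s=env.observe();p=s['eef_pos'];print(p,R.T@(p[:2]-t),s['contact_force'])
blank(x1=-40)
E
```

```text
[ 577.08628683 -113.81935672   19.55355022] [-135.23840688  -12.88908649] [-0.36075132  0.14294388 -0.05003558]
top -75 120 x mid -103.2 w 44.4 ztop 64.2
top -45 122 x mid -105.7 w 51.2 ztop 67.0
top -15 114 x mid -103.4 w 43.6 ztop 66.6
top 15 119 x mid -103.5 w 44.6 ztop 65.6
top 45 120 x mid -104.6 w 47.9 ztop 66.2
top 75 77 x mid -102.9 w 43.1 ztop 66.5
top bbox [329 164  19  57 744] y ext [-108.  -106.5   78.2   79.4]
track end 337 163.72 [ -94.3 -108.3]
track end 339 163.8 [-101.  -108.6]
track end 341 163.94 [-107.7 -108.6]
scene -75 118 x mid -103.6 w 45.4 ztop 63.4
scene -45 101 x mid -103.5 w 44.8 ztop 62.7
scene -15 106 x mid -103.1 w 42.9 ztop 64.2
scene 15 101 x mid -102.8 w 49.4 ztop 62.6
scene 45 105 x mid -102.7 w 46.7 ztop 62.4
scene 75 59 x mid -103.7 w 43.1 ztop 62.0
scene bbox [294 196  22  52 706] y ext [-115.4 -112.6   76.3   79.3]
```

carry_out:
  targets:
    - [0.0003,0.0009,0,0,0,0]
    - [0.0001,0.0013,0,0,0,0]
    - [0,0.0016,0,0,0,0]
    - [0,0.0016,0,0,0,0]
    - [0,0.0016,0,0,0,0]
    - [0,0.0016,0,0,0,0]
    - [0,0.0016,0,0,0,0]
    - [0,0.0016,0,0,0,0]
    - [0.0003,0.0015,0,0,0,0]
    - [0.0004,0.00196,0,0,0,0]
    - [0.0004,0.00196,0,0,0,0]
    - [0.0004,0.00196,0,0,0,0]
    - [0.0004,0.00196,0,0,0,0]
    - [0.0004,0.00196,0,0,0,0]
    - [0.0004,0.00196,0,0,0,0]
    - [0.0004,0.00196,0,0,0,0]

```text
clock: 17.98
eef_pos: [579.0, -87.3, 25.5]
tool_rot: [[0.025, 0.067, 0.997], [0.341, 0.937, -0.072], [-0.94, 0.342, 0.0]]
contact_force: [-0.1, -1.4, 0.8]
gripper_width: 85.1
```

```bash
python3 - <<'E'
from h import *
s=env.observe();p=s['eef_pos'];print(p,R.T@(p[:2]-t),s['contact_force'])
blank(x1=-15)
E
```

```text
[579.00868667 -87.33300468  25.5459636 ] [-108.68346777  -12.91271392] [-0.0991986  -1.43453674  0.78080329]
top -75 119 x mid -76.4 w 43.8 ztop 70.9
top -45 120 x mid -77.1 w 44.6 ztop 71.6
top -15 120 x mid -76.6 w 44.2 ztop 71.3
top 15 120 x mid -76.6 w 45.3 ztop 71.5
top 45 119 x mid -77.3 w 44.6 ztop 70.3
top 75 76 x mid -76.1 w 43.3 ztop 71.0
top bbox [321 163  17  57 746] y ext [-109.  -106.7   77.3   78.6]
track end 329 162.74 [ -67.4 -108.8]
track end 331 162.78 [ -74.  -109.2]
track end 333 159.32 [ -79.8 -121.3]
scene -75 120 x mid -77.9 w 45.1 ztop 68.0
scene -45 112 x mid -76.6 w 46.0 ztop 67.4
scene -15 103 x mid -76.9 w 44.4 ztop 67.7
scene 15 102 x mid -78.9 w 50.2 ztop 66.9
scene 45 104 x mid -77.7 w 53.2 ztop 67.7
scene 75 53 x mid -77.7 w 42.8 ztop 67.2
scene bbox [302 195  22  56 713] y ext [-116.9 -112.5   74.5   79.3]
```

carry_out:
  targets:
    - [0.0004,0.00196,0,0,0,0]
    - [0.0006,0.0029,0,0,0,0]
    - [0.0008,0.0039,0,0,0,0]
    - [0.0008,0.0039,0,0,0,0]
    - [0.0008,0.0039,0,0,0,0]
    - [0.0008,0.0039,0,0,0,0]
    - [0.0008,0.0039,0,0,0,0]
    - [0.0008,0.0039,0,0,0,0]
    - [0.0008,0.0039,0,0,0,0]
    - [0.0008,0.0039,0,0,0,0]
    - [0.0008,0.0039,0,0,0,0]
    - [0.0008,0.0039,0,0,0,0]
    - [0.0008,0.0039,0,0,0,0]
    - [0.0008,0.0039,0,0,0,0]
    - [0.0008,0.0039,0,0,0,0]
    - [0.0008,0.0039,0,0,0,0]
    - [0.0008,0.0039,0,0,0,0]
    - [0.0008,0.0039,0,0,0,0]
    - [0.0006,0.0029,0,0,0,0]
    - [0.0004,0.00196,0,0,0,0]

```text
clock: 20.58
eef_pos: [584.2, -14.6, 36.3]
tool_rot: [[0.025, 0.067, 0.997], [0.341, 0.937, -0.072], [-0.94, 0.342, 0.0]]
contact_force: [-0.1, -0.8, 1.2]
gripper_width: 85.3
```

```bash
python3 - <<'E'
from h import *
s=env.observe();p=s['eef_pos'];print(p,R.T@(p[:2]-t),s['contact_force'])
blank(x0=-60,x1=55)
E
```

```text
[584.22217919 -14.59444215  36.31642925] [-35.76126079 -12.91184414] [-0.08303899 -0.81002583  1.20542224]
top -75 123 x mid -4.3 w 44.7 ztop 80.1
top -45 123 x mid -4.2 w 46.4 ztop 81.8
top -15 124 x mid -3.7 w 45.5 ztop 80.5
top 15 123 x mid -4.9 w 44.5 ztop 81.5
top 45 123 x mid -4.5 w 46.6 ztop 82.9
top 75 76 x mid -4.0 w 43.3 ztop 80.4
top bbox [299 161  18  58 767] y ext [-108.9 -107.    76.9   78.6]
track end 308 160.5 [   2.5 -109.4]
track end 310 160.68 [  -4.1 -109.4]
track end 312 160.85 [ -10.8 -109.3]
scene -75 109 x mid -4.3 w 43.9 ztop 79.4
scene -45 111 x mid -4.7 w 44.7 ztop 78.2
scene -15 97 x mid -4.1 w 45.1 ztop 78.3
scene 15 99 x mid -8.3 w 52.8 ztop 77.5
scene 45 103 x mid -10.6 w 58.8 ztop 78.6
scene 75 55 x mid -3.7 w 42.0 ztop 78.3
scene bbox [326 195  21  56 706] y ext [-115.5 -113.1   73.9   80.1]
```

carry_out:
  targets:
    - [0.0004,0.00196,0,0,0,0]
    - [0.0006,0.0029,0,0,0,0]
    - [0.0008,0.0039,0,0,0,0]
    - [0.0008,0.0039,0,0,0,0]
    - [0.0008,0.0039,0,0,0,0]
    - [0.0008,0.0039,0,0,0,0]
    - [0.0008,0.0039,0,0,0,0]
    - [0.0008,0.0039,0,0,0,0]
    - [0.0008,0.0039,0,0,0,0]
    - [0.0008,0.0039,0,0,0,0]
    - [0.0008,0.0039,0,0,0,0]
    - [0.0008,0.0039,0,0,0,0]
    - [0.0008,0.0039,0,0,0,0]
    - [0.0008,0.0039,0,0,0,0]
    - [0.0008,0.0039,0,0,0,0]
    - [0.0008,0.0039,0,0,0,0]
    - [0.0008,0.0039,0,0,0,0]
    - [0.0008,0.0039,0,0,0,0]
    - [0.0006,0.0029,0,0,0,0]
    - [0.0004,0.00196,0,0,0,0]

```text
clock: 23.18
eef_pos: [589.4, 58.0, 47.0]
tool_rot: [[0.024, 0.067, 0.997], [0.341, 0.937, -0.072], [-0.94, 0.342, -0.0]]
contact_force: [-0.5, -1.6, -0.1]
gripper_width: 85.6
```

carry_out:
  targets:
    - [0.0004,0.00196,0,0,0,0]
    - [0.0006,0.0029,0,0,0,0]
    - [0.0006,0.0029,0,0,0,0]
    - [0.0006,0.0029,0,0,0,0]
    - [0.0006,0.0029,0,0,0,0]
    - [0.0006,0.0029,0,0,0,0]
    - [0.0006,0.0029,0,0,0,0]
    - [0.0006,0.0029,0,0,0,0]
    - [0.0006,0.0029,0,0,0,0]
    - [0.0006,0.0029,0,0,0,0]
    - [0.0006,0.0029,0,0,0,0]
    - [0.0006,0.0029,0,0,0,0]
    - [0.0006,0.0029,0,0,0,0]
    - [0.0006,0.0029,0,0,0,0]
    - [0.0004,0.00196,0,0,0,0]

```text
clock: 25.05
eef_pos: [592.5, 100.0, 53.2]
tool_rot: [[0.025, 0.067, 0.997], [0.341, 0.937, -0.072], [-0.94, 0.342, 0.0]]
contact_force: [-0.3, -1.2, -0.1]
gripper_width: 85.3
```

```bash
python3 - <<'E'
from h import *
s=env.observe();p=s['eef_pos'];print(p,R.T@(p[:2]-t),s['contact_force'])
blank(x0=60,x1=139)
E
```

```text
[592.47766988  99.98075664  53.23548859] [ 79.10631007 -12.95374384] [-0.26832516 -1.20799402 -0.14986453]
top -75 124 x mid 111.1 w 46.4 ztop 99.2
top -45 125 x mid 110.3 w 46.0 ztop 96.4
top -15 118 x mid 110.2 w 43.5 ztop 99.2
top 15 125 x mid 110.0 w 45.4 ztop 97.6
top 45 130 x mid 110.3 w 46.9 ztop 97.1
top 75 76 x mid 110.8 w 43.6 ztop 96.7
top bbox [264 158  18  58 775] y ext [-108.3 -107.1   76.7   78.6]
track end 273 157.21 [ 117.1 -109.1]
track end 275 157.31 [ 110.6 -109.3]
track end 277 157.42 [ 104.  -109.4]
scene -75 121 x mid 110.5 w 44.0 ztop 96.3
scene -45 106 x mid 110.6 w 43.2 ztop 94.7
scene -15 96 x mid 110.9 w 45.0 ztop 93.5
scene 15 102 x mid 110.6 w 47.1 ztop 93.8
scene 45 107 x mid 109.6 w 45.9 ztop 93.7
scene 75 66 x mid 110.5 w 46.6 ztop 94.3
scene bbox [365 194  19  57 714] y ext [-115.7 -113.3   78.1   87.1]
```

carry_out:
  targets:
    - [0.0002,0.001,0,0,0,0]
    - [0.0003,0.0015,0,0,0,0]
    - [0.0003,0.0015,0,0,0,0]
    - [0.0003,0.0015,0,0,0,0]
    - [0.0003,0.0015,0,0,0,0]
    - [0.0002,0.001,0,0,0,0]
    - [0.0001,0.0005,0,0,0,0]
    - [0,0,0,0,0,0]

```text
clock: 26.15
eef_pos: [593.1, 108.4, 54.5]
tool_rot: [[0.025, 0.067, 0.997], [0.341, 0.937, -0.072], [-0.94, 0.342, 0.0]]
contact_force: [-0.9, -1.1, 1.1]
gripper_width: 85.6
```

carry_out:
  targets:
    - [0.0001,0.0005,0,0,0,0]
    - [0.0001,0.0005,0,0,0,0]
    - [0.0001,0.0005,0,0,0,0]
    - [0,0,0,0,0,0]

```text
clock: 26.65
eef_pos: [593.2, 109.8, 54.7]
tool_rot: [[0.025, 0.067, 0.997], [0.341, 0.937, -0.072], [-0.94, 0.342, 0.0]]
contact_force: [-0.3, -2.6, 1.0]
gripper_width: 85.7
```

carry_out:
  targets:
    - [0.0001,0.0005,0,0,0,0]
    - [0.0001,0.0005,0,0,0,0]
    - [0,0,0,0,0,0]

```text
clock: 27.02
eef_pos: [593.3, 110.0, 54.8]
tool_rot: [[0.025, 0.068, 0.997], [0.34, 0.938, -0.072], [-0.94, 0.341, 0.0]]
contact_force: [-1.1, -6.5, 1.2]
gripper_width: 85.6
```

carry_out:
  targets:
    - [0.0001,0.0005,0,0,0,0]
    - [0.0001,0.0005,0,0,0,0]
    - [0,0,0,0,0,0]

```text
clock: 27.4
eef_pos: [593.3, 110.1, 54.8]
tool_rot: [[0.024, 0.068, 0.997], [0.339, 0.938, -0.072], [-0.941, 0.34, 0.0]]
contact_force: [-2.2, -10.2, 2.1]
gripper_width: 84.9
```

```bash
python3 - <<'E'
from h import *
blank(x0=70,x1=146)
s=env.observe();print(s['contact_force'],s['ft_torque'])
a=cap('scene')['image'];b=cap('top')['image']
im=np.hstack([cv2.resize(a[170:270,330:430,::-1],(400,400),interpolation=2),cv2.resize(b[140:240,225:325,::-1],(400,400),interpolation=2)])
cv2.imwrite('pics/g.png',im)
E
```

```text
top -75 126 x mid 120.9 w 44.6 ztop 97.2
top -45 125 x mid 120.3 w 45.1 ztop 97.4
top -15 126 x mid 121.0 w 45.8 ztop 98.3
top 15 123 x mid 119.8 w 44.6 ztop 98.4
top 45 127 x mid 120.5 w 47.2 ztop 98.5
top 75 76 x mid 121.8 w 43.3 ztop 100.6
top bbox [261 158  18  57 776] y ext [-108.  -106.4   76.2   78.3]
track end 270 156.86 [ 127.1 -109.5]
track end 272 157.09 [ 120.5 -109.3]
track end 274 157.24 [ 113.9 -109.3]
scene -75 112 x mid 118.9 w 44.1 ztop 95.2
scene -45 97 x mid 120.7 w 41.9 ztop 96.6
scene -15 104 x mid 120.3 w 44.7 ztop 95.7
scene 15 93 x mid 119.6 w 44.0 ztop 96.1
scene 45 107 x mid 120.0 w 43.5 ztop 97.3
scene 75 52 x mid 119.5 w 44.1 ztop 93.3
scene bbox [369 194  18  57 690] y ext [-114.2 -113.4   76.3   78.9]
[-2.24263265 -9.70891146  1.63935294] [-1.45567304  0.3500682   0.03034809]
```

View pics/g.png

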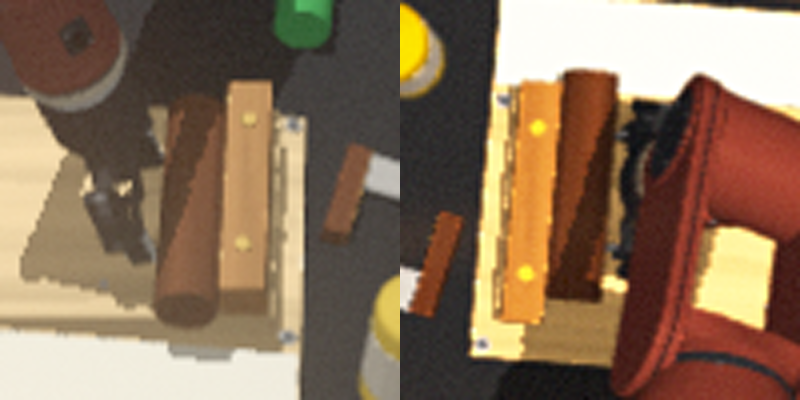

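```bash
python3 - <<'E'
from h import *
def edge(g,u,v0,v1):
    p=g[v0:v1,u-1:u+2].mean(1);d=abs(np.diff(p));j=1+d[1:-1].argmax();w=d[j-1:j+2]
    return v0+.5+(w*np.arange(j-1,j+2)).sum()/w.sum()
c=cap('top');g=c['image'].astype(np.float32)
for ch in(1,2):
  for nm,us,v0,v1,z in(('fence trk',(256,258,260,262),154,166,86.4),('fence other',(252,254,256,258),213,226,86.4),('blank',(269,270,272,274),150,163,92.8)):
    print(ch,nm,[(e:=edge(g[...,ch],u,v0,v1)).round(2).item() and (R.T@(ray(c,u,e,z)-t)).round(1).tolist() for u in us])
c=cap('scene');W=pts(c);B=(W[...,:2]-t)@R
hs=cv2.cvtColor(c['image'],cv2.COLOR_RGB2HSV)
g=c['image'].astype(np.float32)
# scene: lower rim rows near fence front end (top edge z=86.4) and blank end face
for u in(389,391,393,395): print(u,g[236:252,u,2].astype(int))
for u in(374,377,380): print(u,g[236:258,u,2].astype(int))
E
```

```text
1 fence trk [[173.1, -97.6], [166.5, -98.1], [159.9, -98.4], [153.3, -97.7]]
1 fence other [[169.6, 102.1], [163.0, 101.5], [155.7, 110.8], [150.0, 100.2]]
1 blank [[130.6, -109.6], [127.3, -109.8], [120.7, -109.7], [114.1, -109.6]]
2 fence trk [[173.1, -97.9], [166.5, -98.3], [160.0, -98.5], [153.3, -98.6]]
2 fence other [[169.6, 102.0], [163.0, 101.6], [156.5, 101.2], [150.3, 96.6]]
2 blank [[130.6, -110.0], [127.3, -110.1], [120.7, -110.1], [114.1, -110.0]]
389 [103 100 101 101 102  94  79  69  69  65  67  66  79  90  96  96]
391 [ 98 102 100 101 103  91  75  65  65  67  64  67  74  88  95  93]
393 [93 97 96 98 97 93 73 66 61 64 67 66 76 90 95 93]
395 [98 95 94 93 93 90 74 65 59 65 66 62 73 89 93 94]
374 [ 74  75  74  75  76  80  73  66  59  56  60  57  59  57  65  72  91  98
  99 104 126 140]
377 [ 72  71  72  69  68  70  67  62  61  59  57  58  56  60  64  68  85  99
 102  97 123 139]
380 [ 67  66  66  66  70  67  65  66  58  55  59  61  59  57  60  71  87  98
 101  99 116 134]
```

```bash
python3 - <<'E'
from h import *
def edge(g,u,v0,v1):
    p=g[v0:v1,u-1:u+2].mean(1);d=abs(np.diff(p));j=1+d[1:-1].argmax();w=d[j-1:j+2]
    return v0+.5+(w*np.arange(j-1,j+2)).sum()/w.sum()
c=cap('top');g=c['image'].astype(np.float32)
print('blank other',[ (R.T@(ray(c,u,edge(g[...,0],u,207,220),92.8)-t)).round(1).tolist() for u in(264,266,268,270)])
c=cap('scene');B=lambda u,v,z:(R.T@(ray(c,u,v,z)-t)).round(1)
g=c['image'].astype(np.float32)
print('fence trk s',B(391,241.8,86.4),B(395,241.9,86.4))
print('blank trk s top rim',B(377,243,92.8))
for u in(384,386,388): print('fence oth',[ (R.T@(ray(c,u+4,edge(g[...,0],u+4,184,196),86.4)-t)).round(1).tolist()])
for u in(375,378): print('blank oth',(R.T@(ray(c,u,edge(g[...,0],u,186,200),92.8)-t)).round(1))
# bottom of end face: where face meets bed level: axis rim bottom z~45
print('blank end bottom',B(377,251.6,45))
# bed edge side: lower edge of fence end
print('rows',B(391,248.5,50))
# end face depth points
W=pts(c);Bq=(W[...,:2]-t)@R
print('face pts y',Bq[244:251,373:382,1].round(0))
print('fence face y',Bq[243:248,388:396,1].round(0))
E
```

```text
blank other [[131.3, 79.7], [124.8, 80.1], [118.2, 79.8], [111.7, 79.7]]
fence trk s [162.7 -98.9] [174.3 -98.2]
blank trk s top rim [ 122.3 -111.6]
fence oth [[146.9, 100.5]]
fence oth [[153.1, 101.2]]
fence oth [[159.4, 101.8]]
blank oth [107.5  61.2]
blank oth [116.   78.5]
blank end bottom [ 124.8 -108.7]
rows [165.4 -97.2]
face pts y [[-111. -113. -111. -108. -110. -112. -112. -114. -115.]
 [-111. -111. -111. -112. -113. -111. -110. -110. -110.]
 [-105. -112. -112. -112. -110. -108. -111. -116. -114.]
 [-111. -107. -112. -112. -111. -107. -106. -112. -111.]
 [-111. -114. -111. -111. -110. -114. -111. -110. -111.]
 [-110. -110. -111. -110. -113. -111. -114. -110. -111.]
 [-114. -113. -111. -112. -111. -109. -109. -111. -112.]]
fence face y [[ -98.  -98. -101. -102.  -99.  -97. -102. -106.]
 [ -98.  -95.  -98. -101. -102. -100. -100.  -98.]
 [ -99.  -98. -102. -100.  -97. -102. -100. -101.]
 [-100.  -99.  -99. -100.  -96.  -96.  -96.  -95.]
 [-102. -102. -107. -101.  -99. -100. -100.  -97.]]
```

carry_out:
  targets:
    - [0,0,-0.0005,0,0,0]
    - [0,0,-0.0005,0,0,0]
    - [0,0,-0.0005,0,0,0]
    - [0,0,-0.0005,0,0,0]
    - [0,0,-0.0005,0,0,0]
    - [0,0,-0.0005,0,0,0]
    - [0,0,0,0,0,0]

```text
clock: 28.68
eef_pos: [592.2, 110.1, 55.2]
tool_rot: [[0.029, 0.068, 0.997], [0.338, 0.938, -0.074], [-0.941, 0.339, 0.004]]
contact_force: [4.7, -9.3, -2.0]
gripper_width: 85.7
```

```bash
cat >> h.py <<'E'
def edge(g,u,v0,v1):
    p=g[v0:v1,u-1:u+2].mean(1);d=abs(np.diff(p));j=1+d[1:-1].argmax();w=d[j-1:j+2]
    return v0+.5+(w*np.arange(j-1,j+2)).sum()/w.sum()
def ends():
    c=cap('top');g=c['image'].astype(np.float32)
    E=lambda ch,us,v0,v1,z:np.median([(R.T@(ray(c,u,edge(g[...,ch],u,v0,v1),z)-t))[1] for u in us]).round(2)
    print('fence',E(2,(256,258,260,262),154,166,86.4),'blank',E(2,(269,270,272,274),150,163,92.8),'other',E(0,(264,266,268,270),207,220,92.8))
E
python3 - <<'E'
from h import *
ends();ends();s=env.observe();print(s['eef_pos'],s['contact_force'],R.T@(s['eef_pos'][:2]-t))
E
```

```text
fence -98.39 blank -109.28 other 80.79
fence -98.37 blank -109.25 other 80.67
[592.18111775 110.08226226  55.20987918] [ 4.48539469 -8.90790036 -2.67881925] [ 89.1603483 -11.9357051]
```

carry_out:
  targets:
    - [0,0,-0.0005,0,0,0]
    - [0,0,-0.0005,0,0,0]
    - [0,0,-0.0005,0,0,0]
    - [0,0,-0.0005,0,0,0]
    - [0,0,0,0,0,0]
    - [0,0,0,0,0,0]

```text
clock: 29.52
eef_pos: [590.3, 110.2, 55.3]
tool_rot: [[0.029, 0.068, 0.997], [0.338, 0.938, -0.074], [-0.941, 0.339, 0.004]]
contact_force: [4.1, -8.8, -1.6]
gripper_width: 85.5
```

```bash
python3 - <<'E'
from h import *
ends();s=env.observe();print(s['eef_pos'],s['contact_force'],R.T@(s['eef_pos'][:2]-t),s['ft_torque'])
E
```

```text
fence -98.42 blank -107.26 other 82.49
[590.33246251 110.21899627  55.33580636] [ 5.12032969 -8.50910919 -1.30079673] [ 89.16454795 -10.08207987] [-1.51370374 -0.50925992 -0.32203324]
```

carry_out:
  targets:
    - [0,0,-0.0004,0,0,0]
    - [0,0,-0.0004,0,0,0]
    - [0,0,0,0,0,0]
    - [0,0,0,0,0,0]
    - [0,0,0.0005,0,0,0]
    - [0,0,0.0005,0,0,0]
    - [0,0,0.0004,0,0,0]
    - [0,0,0,0,0,0]

```text
clock: 30.58
eef_pos: [589.7, 110.3, 55.0]
tool_rot: [[0.026, 0.068, 0.997], [0.339, 0.938, -0.073], [-0.941, 0.34, 0.002]]
contact_force: [0.9, -9.5, 0.7]
gripper_width: 85.6
```

```bash
python3 - <<'E'
from h import *
ends();s=env.observe();print(s['clock'],s['eef_pos'],s['contact_force'],R.T@(s['eef_pos'][:2]-t))
blank(x0=70,x1=146);ends()
a=cap('scene','h0.png')['image'];b=cap('top')['image']
im=np.hstack([cv2.resize(a[170:270,330:430,::-1],(400,400),interpolation=2),cv2.resize(b[140:240,225:325,::-1],(400,400),interpolation=2)])
cv2.imwrite('pics/h.png',im)
E
```

```text
fence -98.45 blank -106.58 other 83.27
30.625 [589.68177896 110.30127249  55.06132784] [-0.1543138  -9.23420819  0.38669482] [89.20008638 -9.42720536]
top -75 126 x mid 120.8 w 45.4 ztop 98.5
top -45 128 x mid 120.3 w 45.9 ztop 97.6
top -15 123 x mid 121.3 w 44.1 ztop 98.0
top 15 126 x mid 120.2 w 44.9 ztop 97.8
top 45 127 x mid 120.1 w 46.7 ztop 98.1
top 75 95 x mid 121.8 w 44.7 ztop 96.7
top bbox [261 158  18  59 782] y ext [-106.4 -102.6   80.8   82. ]
track end 270 157.91 [ 126.8 -106.1]
track end 272 158.1 [ 120.2 -106. ]
track end 274 158.25 [ 113.6 -106. ]
scene -75 109 x mid 120.1 w 44.7 ztop 96.1
scene -45 104 x mid 121.1 w 42.3 ztop 94.6
scene -15 97 x mid 121.0 w 42.8 ztop 95.6
scene 15 92 x mid 119.6 w 43.3 ztop 94.7
scene 45 101 x mid 119.7 w 45.0 ztop 94.9
scene 75 76 x mid 120.2 w 44.4 ztop 95.8
scene bbox [369 193  18  58 690] y ext [-112.2 -109.9   81.    84. ]
fence -98.43 blank -106.62 other 83.39
```

View pics/h.png

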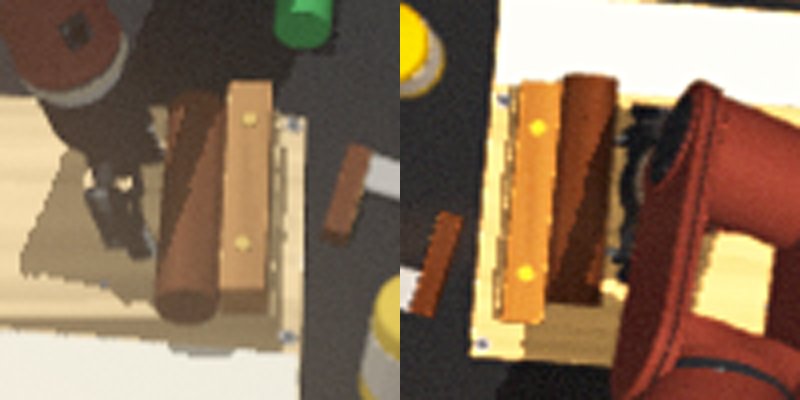

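The blank lies against the fence along its whole length and stands about 8.2 mm past the bed's edge. Both fingers press it with about 9 N. I'm handing in now.

```bash
python3 -c "
from workcell import env
env.sign_off()"
```

```text
the job is handed in; nothing more can be done
```

The blank is against the fence along its whole length, with its end about 8.2 mm past the bed's edge. I handed the job in at about 31 s, with both open fingertips still pressing it against the fence at about 9 N.

- **What I did:** I slid the blank endways on the base with the shut fingertips on its end. Then I rolled it over the toe and up the slope with the open fingertips behind it all the way. It was never lifted or gripped, and I saw no sign of it running away or rolling back.
- **Along the fence:** in the last views the blank's axis was within about 1 mm of the expected line, with no measurable skew.
- **Overhang disagreed:** my first estimate of the bed's edge was about 2 mm off. Measured against the fence's own end, the overhang came to about 11.5 mm once the blank was at the fence. I corrected it there by moving the pressing fingertips about 3 mm sideways, so that last bit of endways travel came after the roll rather than before it.
- **Other things:** I never felt a contact with anything else on the bench, but I did not measure their final positions.

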